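# Make up the charging caddy for the polishing wheel

## Task

Make up the caddy for charging the polishing wheel: stand the black paste jar from the worktop in front of you, the small red-capped oil bottle and the blue-capped flask upright in the caddy, each down in the cup made for its size, and lay the paste brush across both saddles of the brush rest. The orange-capped glue bottle and the steel tweezers do not belong in the caddy: leave them where they are.

Things in the scene. Friction and masses are not known exactly. Their poses are not given: they have to be found in the camera images.
- paste_jar: black round jar of polishing paste with a brass knob on its fixed lid, 59 mm across, 40 mm tall with the knob (lid side from 26 to 36 mm up is the widest, 59 mm; body below it 56 mm), 0.16 kg; it stands on the open worktop in front of the wheel (a jar like it beside the other wheel, far left, is fixed and not meant); origin at the centre of its underside, z up
- oil_bottle: small white bottle with a blue band and a RED pointed cap, 28 mm across, 67 mm tall (straight body up to about 40 mm), 30 g; origin at the centre of its underside, z up
- flask: larger white bottle with a blue band and a flat BLUE screw cap, 44 mm across, 103 mm tall (straight body up to about 80 mm), 0.12 kg; origin at the centre of its underside, z up
- brush: flat paste brush with a pale wooden handle, lying on its flat side: 141 mm long along its y axis (bristles at -y), 6 mm thick, 11 mm wide where it is gripped (16 mm at most), 20 g; origin in the middle of its length on its underside, z up; its balance point and the best place to grip it across (fingers closing along its x) is 19 mm from the origin towards its +y
- jar_cup: widest of three black cups in the caddy, for the paste jar: bore 67 mm at its floor, 77 mm at the mouth; floor 5 mm, rim 16 mm above its origin (centre of underside, z up). The cups, 92 mm apart in one row in any order, stand on 86 mm square feet in an aluminium tray (156 x 296 mm, walls 14 mm high, low wire handles at the ends). All of the caddy is fixed
- flask_cup: middle-sized black cup in the caddy, for the flask: 53 mm bore at its floor flaring to 63 mm at the mouth; its floor is 5 mm and its rim 28 mm above its origin (centre of its underside); z up; fixed
- oil_cup: narrowest black cup in the caddy, for the oil bottle: 36 mm bore at its floor flaring to 47 mm at the mouth; its floor is 5 mm and its rim 24 mm above its origin (centre of its underside); z up; fixed
- brush_rest: brush rest in the caddy, parallel to the row of cups and 76 mm from it: grey plate with two black saddles 28 mm either side of its origin (centre of underside, z up) along y. The brush lies along y, either way round; seats 14 mm above the origin, 25 mm wide, horns 26 mm high; 48 mm clear between the saddles for fingers. A flask standing beside it is in the gripper's way: bring the flask last
- glue_bottle: look-alike, to be left alone: white bottle with a blue band and an ORANGE pointed cap, 30 mm across, 93 mm tall; origin at the centre of its underside, z up
- tweezers: look-alike of the brush, to be left alone: steel tweezers lying flat, 157 mm long along their y axis, 14 mm wide, 9 mm thick; origin at the centre of their underside

How it is judged:
By the outcome, as a careful person would: the job done as asked, in the order asked, and still so for the second after the job is handed in, with the robot touching nothing.
It also fails if it takes over 99 s, if anything falls off the work surface, if the arm or the gripper's body presses on something with over 40 N, if the wrist force passes 120 N, or if a joint passes its speed limit or range.

## Robot

A 6-joint arm with a two-finger parallel gripper is mounted at the origin on a cart in front of the work surface, level with it; the furniture and walls round the work are solid. World frame = base frame: x ahead of the robot, y to its left, z up, the work surface at z = 0. Lengths are in m, angles in rad, forces in N, time in s.
With the tool pointing down it reaches from about 0.25 to 0.775 m from the base axis. Payload 4 kg.
Tool frame: the origin (TCP) lies at the very end of the fingers, on their centre line; the grasp point (between the pads) lies 19 mm behind it; z points along the fingers, y is the line along which they close (so a half turn about z gives the same grasp; the last joint's range is limited). The gripper opens to 94 mm and grips with 3 to 60 N. Pads are 16 mm wide; open, the fingers measure 119 mm over their backs; the gripper's body (75 mm by 177 mm) begins 78 mm behind the grasp point.
Start: joints at [-1.303, 0.087, 1.371, -0, 1.684, -0.103], TCP at [0.199, -0.513, 0.206] pointing down, gripper open.
Joint ranges: [-3.1, 3.1], [-0.76, 2.03], [0.27, 2.55], [-1.08, 4.22], [0.17, 2.65], [-2.57, 2.57]. Speed limits (rad/s): [2.79, 2.79, 3.14, 3.14, 3.14, 3.14].

## Interface

Orientations are given as [roll, pitch, yaw] about the fixed x, y, z axes, in that order (R = Rz(yaw) Ry(pitch) Rx(roll)).
In Python, from bench import robot gives the robot as it stands. The module is installed in compiled form; this text tells all that it offers.
- The arm moves only by the tool move_arm, never from a script. Its argument "deltas" is one flat list of numbers, 7 for each row, row after row: the turn, a rotation vector about the tool's x, y, z in rad, then the shift along the tool's x, y, z in cm, then the closure, from -1 (fully open) to 1 (shut). A call has 1 to 8 rows; each row is the pose to reach, as a shift and turn from the pose commanded when the call began, along the tool's axes at that moment; what a row does not reach only later rows make up. A row lasts 1/10 s, in which the tool goes at most 50 mm and 8.59 degrees, less where a joint would pass 70% of its speed; a pose out of reach is approached as far as the arm can. A call with a gripper value outside its range is refused whole. The fingers move at their own pace and stop on an object; the grip force is fixed at half the most. Time passes only in rows, so rows that repeat a pose let the fingers close. It gives the time, the measured TCP pose, the force, the opening and the grip force at its end, in the units of the state.
- robot.get_obs(): the state, without advancing time (a new reading comes with each control period).
- robot.snapshot(name): name is "scene" or "side" or "wrist"; returns a dict with "image" (480x640x3 uint8, red, green, blue), "depth" (480x640 float32, m along the optical axis (not along the pixel's ray), 0 where there is no reading), "fov_y" (degrees; the focal length in pixels is half the picture's height over the tangent of half this angle, whatever the lens; pixels are square), "cx", "cy" (the principal point, pixels), "origin" and "orientation" of the camera in the world; the wrist camera has in their place "T_tool_cam" (4x4, takes a point from camera to tool coordinates, whose origin is the TCP and whose axes are the flange's). Camera axes: x right, y up, looking along -z (the intrinsics and any distortion apply to the point x, -y, -z); pixel columns grow to the right and rows downward; lengths in m; the calibration is good to about 2 mm. A picture is of the moment at which its call begins: read the wrist's pose just before it.
- robot.close_job(): hands the job in; it is judged then, once.
The state is a dict: "time": time; "joint_positions": joint angles; "qvel": joint speeds; "joint_torque": joint torques, N m; "tool_pos": TCP position; "ee_rot": TCP orientation; "wrist_force": force on the tool from outside, world axes, zero at the start; "wrist_torque": the same for the moment, N m; "width": finger opening in m; "finger_force": force on a finger pad.
Only numpy, scipy, OpenCV 4.12 (cv2) and the standard library are available. Lean on these libraries where they do the work, as an engineer would, in place of code of your own. Each camera call takes 0.05 s, during which the arm holds its last target. There are 200 camera calls.

## Working session

There is one attempt and no reset: what is moved stays moved. The work goes in short steps, Python scripts to look and compute and a tool call to move; the robot and the scene stay as the last step left them, time stands still between calls to the robot, and variables do not carry over. Pictures are saved under pics/ and viewed, at most 14 in all, crops included, and the job is handed in when it is done.

Besides the shell and the picture viewer there is one more tool, called after "Emit:" as name(argument=value, ...) on one line, values as JSON. move_arm: Moves the arm, as the interface text tells. Its arguments: {"type":"object","properties":{"deltas":{"type":"array","items":{"type":"number"}}},"required":["deltas"]}

```bash
mkdir -p pics; cat > h.py <<'E'
import numpy as np, cv2
from bench import robot
from scipy.spatial.transform import Rotation as R
def snap(name,fn=None):
    o=robot.get_obs(); s=robot.snapshot(name)
    if name=="wrist":
        T=np.eye(4); T[:3,:3]=R.from_euler('xyz',o['ee_rot']).as_matrix(); T[:3,3]=o['tool_pos']; s['T']=T@s['T_tool_cam']
    else:
        T=np.eye(4); q=np.array(s['orientation'],float)
        T[:3,:3]=q if q.shape==(3,3) else (R.from_euler('xyz',q).as_matrix() if q.size==3 else R.from_quat(q).as_matrix()); T[:3,3]=s['origin']; s['T']=T
    if fn: cv2.imwrite('pics/'+fn,s['image'][:,:,::-1])
    s['f']=240/np.tan(np.radians(s['fov_y'])/2); return s
def ray(s,u,v):
    d=np.array([(u-s['cx'])/s['f'],-(v-s['cy'])/s['f'],-1.0]); return s['T'][:3,3],s['T'][:3,:3]@d
def onz(s,u,v,z):
    o,d=ray(s,u,v); return o+d*(z-o[2])/d[2]
def cloud(s):
    v,u=np.mgrid[0:480,0:640]; z=s['depth']
    p=np.stack([(u-s['cx'])/s['f']*z,-(v-s['cy'])/s['f']*z,-z],-1)
    return p@s['T'][:3,:3].T+s['T'][:3,3]
E
python3 - <<'E'
from h import *
print(robot.get_obs())
for n in("scene","side","wrist"):
    s=snap(n,n+"0.png"); print({k:v for k,v in s.items() if k not in("image","depth")}); np.save(n+"0.npy",cloud(s))
E
```

```text
{'time': 0.0, 'joint_positions': array([-1.30312347e+00,  8.79447734e-02,  1.37222822e+00, -3.70162793e-05,
        1.68357976e+00, -1.03094586e-01]), 'qvel': array([-3.97762264e-04,  3.23076634e-04,  2.45618001e-03, -1.38192366e-03,
        3.09838638e-05,  1.59444448e-03]), 'joint_torque': array([ 8.89715557e-04, -3.40187466e+01, -3.02426648e+01,  7.18889432e-02,
        3.30461701e-02, -1.65620158e-04]), 'tool_pos': array([ 0.19912544, -0.51211147,  0.20432297]), 'ee_rot': array([-3.13944024e+00, -1.85704724e-04,  3.70763120e-01]), 'wrist_force': array([-1.40106886, -0.20124871, -0.17039106]), 'wrist_torque': array([ 0.03830912, -0.07206983, -0.00252662]), 'finger_force': 0.0, 'width': 0.09400756541854849}
{'fov_y': 43.69844626981739, 'cx': 319.6680232636943, 'cy': 244.09452328270294, 'origin': array([-0.34131066,  0.49453307,  0.90243183]), 'orientation': array([ 0.87232814, -0.01634972, -2.0383097 ]), 'T': array([[-0.45060765,  0.57968382, -0.67891046, -0.34131066],
       [-0.89257238, -0.27862292,  0.35451913,  0.49453307],
       [ 0.01634899,  0.76572575,  0.64295939,  0.902
[... 614 characters left out ...]
3549, 'cx': 323.1096913672703, 'cy': 238.70593070858644, 'T_tool_cam': array([[-7.25636650e-04,  9.57181880e-01,  2.89486307e-01,
         8.39423128e-02],
       [ 9.99999515e-01,  5.01599758e-04,  8.48102632e-04,
         9.49206070e-04],
       [ 6.66582211e-04,  2.89486782e-01, -9.57181779e-01,
        -1.79431425e-01],
       [ 0.00000000e+00,  0.00000000e+00,  0.00000000e+00,
         1.00000000e+00]]), 'T': array([[ 0.36171727,  0.89215042,  0.27060719,  0.27784529],
       [-0.93228418,  0.3469565 ,  0.10231028, -0.48296907],
       [-0.00261276, -0.2892902 ,  0.95723788,  0.3838784 ],
       [ 0.        ,  0.        ,  0.        ,  1.        ]]), 'f': np.float64(407.13887437518065)}
```

View pics/scene0.png

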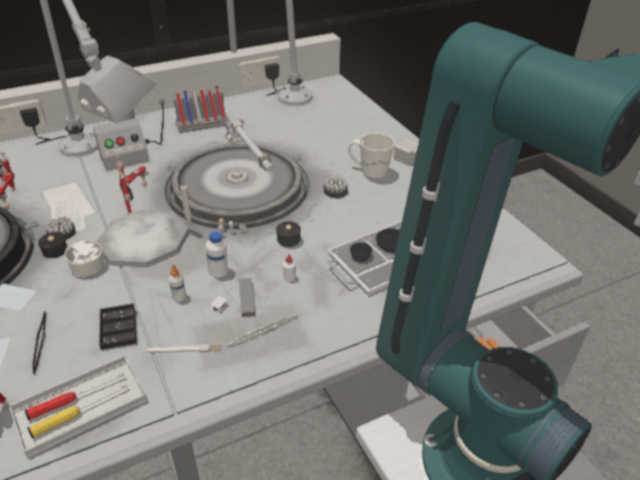

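View pics/side0.png

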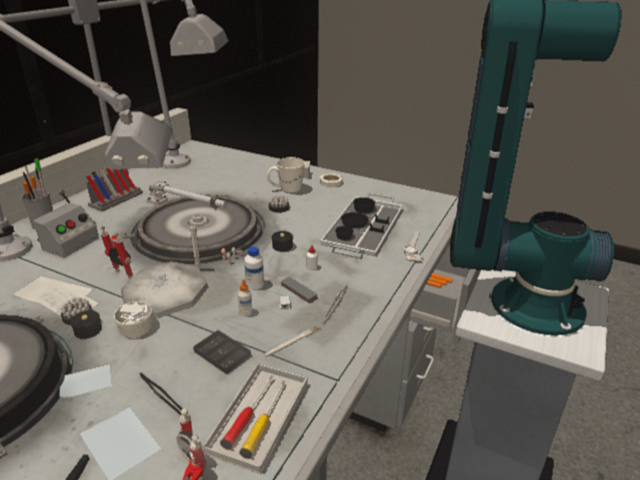

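The scene view shows the jar at (289,233), flask (216,255), oil bottle (289,268), glue bottle (177,283) and brush (150–220,348). The side view shows the jar at (283,240), oil bottle (312,258), flask (254,270), brush (293,341) and the caddy at (362,225), with cups at (345,232), (356,219) and (365,204).

```bash
python3 - <<'E'
from h import *
S=np.load('scene0.npy');D=np.load('side0.npy');
def m(P,u,v,r=1): 
    return np.round(np.median(P[v-r:v+r+1,u-r:u+r+1].reshape(-1,3),0),3)
for n,P,l in(("scene",S,dict(jar=(289,229),flask=(215,236),oil=(289,258),glue=(174,268),br0=(150,349),br1=(218,348),table=(240,310))),("side",D,dict(jar=(283,235),oil=(312,247),flask=(253,249),brA=(268,353),brB=(317,328),glue=(243,284),cA=(345,232),cB=(356,219),cC=(365,204),trayL=(325,247),trayR=(400,203),tr3=(364,255),tr4=(358,199)))):
    for k,(u,v) in l.items(): print(n,k,m(P,u,v))
im=cv2.imread('pics/side0.png')[170:270,290:450]; cv2.imwrite('pics/c1.png',cv2.resize(im,None,fx=5,fy=5,interpolation=cv2.INTER_CUBIC))
E
```

```text
scene jar [0.652 0.057 0.036]
scene flask [0.625 0.239 0.101]
scene oil [0.536 0.109 0.059]
scene glue [0.582 0.342 0.084]
scene br0 [0.469 0.434 0.004]
scene br1 [ 0.418  0.316 -0.001]
scene table [0.492 0.242 0.001]
side jar [0.656 0.056 0.038]
side oil [0.54  0.108 0.06 ]
side flask [0.628 0.241 0.103]
side brA [0.468 0.434 0.005]
side brB [0.416 0.316 0.003]
side glue [0.586 0.344 0.082]
side cA [ 0.533 -0.085  0.011]
side cB [ 0.539 -0.173  0.007]
side cC [ 0.554 -0.277  0.008]
side trayL [ 0.556  0.003 -0.001]
side trayR [ 0.462 -0.348  0.003]
side tr3 [ 0.443 -0.01   0.   ]
side tr4 [ 0.575 -0.269  0.025]
```

View pics/c1.png

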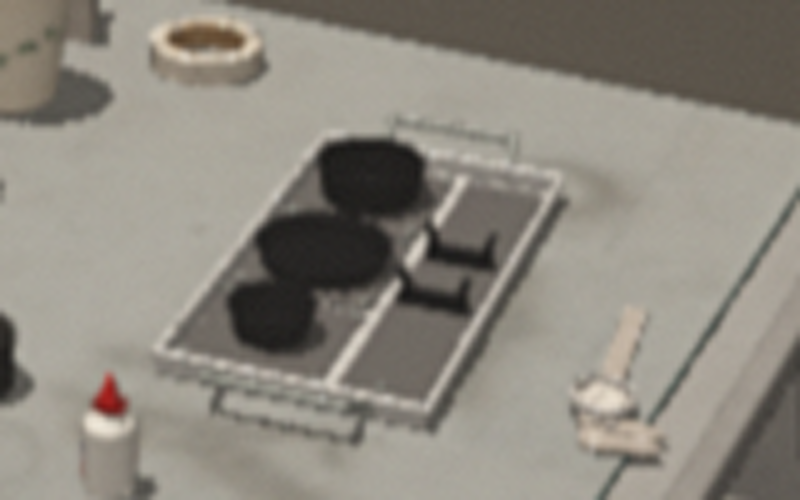

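View pics/wrist0.png

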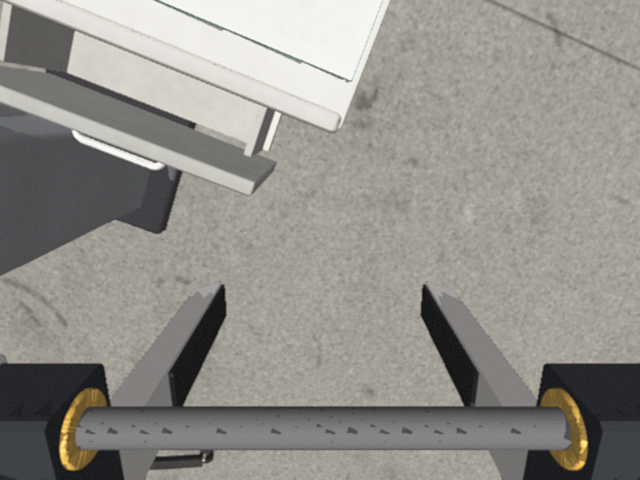

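The side crop shows the caddy: oil cup nearest (about (272,312) in the crop), the wide jar cup in the middle (325,250), the flask cup farthest (370,175), and the brush saddles on the robot side. The wrist view shows only the floor. I'll move above the caddy now.

Emit:
move_arm(deltas=[0, 0, 0.15, 5, -2, -1, -1, 0, 0, 0.3, 10, -4, -2, -1, 0, 0, 0.37, 15, -6, -4, -1, 0, 0, 0.37, 20, -8, -5, -1, 0, 0, 0.37, 24.5, -10, -6, -1, 0, 0, 0.37, 29, -12, -6, -1, 0, 0, 0.37, 33.5, -14, -6, -1, 0, 0, 0.37, 38, -15.5, -6, -1])

```text
time: 0.95
tool_pos: [0.4809, -0.2442, 0.2656]
ee_rot: [3.141, -0.001, 0.001]
wrist_force: [0.5, -1.0, -0.1]
width: 0.0938
finger_force: 0.0
```

```bash
python3 - <<'E'
from h import *
o=robot.get_obs();print(o['time'],o['tool_pos'],o['ee_rot'],o['joint_positions'].round(2))
s=snap("wrist","w1.png");np.save('w1.npy',cloud(s))
E
```

```text
0.95 [ 0.48086981 -0.24423767  0.26559564] [ 3.14106146e+00 -5.07191989e-04  7.83477800e-04] [-0.57  0.06  1.28 -0.    1.8   0.99]
```

View pics/w1.png

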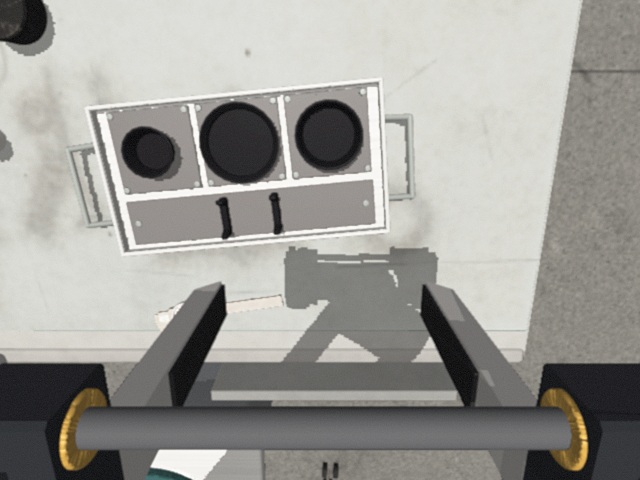

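The wrist view shows the oil cup rim at (150,152), jar cup (240,142), flask cup (329,134), and the saddles at (224,217) and (277,213).

```bash
python3 - <<'E'
from h import *
P=np.load('w1.npy'); im=cv2.imread('pics/w1.png')
s=snap("wrist")
sub=lambda u0,u1,v0,v1:(slice(v0,v1),slice(u0,u1))
print('plate z',[P[v,u].round(4) for u,v in((165,215),(330,200),(115,120),(200,80))])
m=(im.max(2)<60).astype(np.uint8)
n,l,st,c=cv2.connectedComponentsWithStats(m)
for i in range(1,n):
    if 80<st[i,4]<12000 and 100<c[i,1]<245 and c[i,0]<385:
        k=l==i; zt=np.percentile(P[k][:,2],95)
        cn=max(cv2.findContours(k.astype(np.uint8),0,2)[0],key=len)
        W=np.array([onz(s,*p[0],zt)[:2] for p in cn],np.float32)
        print(c[i].round(),st[i,4],'ztop',zt.round(4),'rect',cv2.minAreaRect(W*1000),'circ',cv2.minEnclosingCircle(W*1000))
E
```

```text
plate z [array([ 0.46  , -0.0705,  0.0067]), array([ 0.4771, -0.2528,  0.0076]), array([ 0.5609, -0.0307,  0.0079]), array([ 6.001e-01, -1.193e-01, -5.000e-04])]
[329. 135.] 3652 ztop 0.0313 rect ((552.5498046875, -242.2386474609375), (66.00596618652344, 64.94578552246094), 2.036271333694458) circ ((552.4255981445312, -242.91941833496094), 33.28206253051758)
[239. 142.] 4940 ztop 0.0191 rect ((543.1526489257812, -151.40884399414062), (80.16780090332031, 78.75248718261719), 45.66217041015625) circ ((543.2967529296875, -151.37220764160156), 40.25604248046875)
[148. 152.] 2070 ztop 0.0276 rect ((533.9058837890625, -60.471473693847656), (51.29204559326172, 49.57648468017578), 62.573089599609375) circ ((534.9627075195312, -61.276123046875), 26.630281448364258)
[276. 213.] 283 ztop 0.0296 rect ((473.0357360839844, -188.64129638671875), (43.049564361572266, 8.371795654296875), 5.219734191894531) circ ((472.968994140625, -187.91055297851562), 21.53471565246582)
[225. 217.] 323 ztop 0.0293 rect ((467.17901611328125, -134.32814025878906), (42.90132522583008, 11.405329704284668), 5.870363712310791) circ ((466.9617919921875, -134.0853271484375), 21.742807388305664)
```

Emit:
move_arm(deltas=[0, 0, 0, 2, -4.4, 1, -1, 0, 0, 0, 4, -8.8, 2, -1, 0, 0, 0, 6, -13.2, 3, -1, 0, 0, 0, 8, -17.6, 4, -1, 0, 0, 0, 10, -22, 5, -1, 0, 0, 0, 12, -26, 5.5, -1, 0, 0, 0, 14, -30, 6, -1, 0, 0, 0, 14, -30, 6, -1])

```text
time: 1.85
tool_pos: [0.6199, 0.0582, 0.2025]
ee_rot: [-3.14, 0.004, 0.007]
wrist_force: [0.2, -0.1, -0.5]
width: 0.0937
finger_force: 0.0
```

```bash
python3 - <<'E'
from h import *
o=robot.get_obs();print(o['time'],o['tool_pos'],o['ee_rot'],o['joint_positions'].round(2))
s=snap("wrist","w2.png");P=cloud(s);np.save('w2.npy',P)
for n in("scene0","side0"):
    Q=np.load(n+'.npy').reshape(-1,3)
    k=(abs(Q[:,0]-.65)<.2)&(abs(Q[:,1]-.15)<.3)&(Q[:,2]>.07)&(Q[:,2]<.5)
    g={}
    for p in Q[k]:
        a=(round(p[0]/.04)*4,round(p[1]/.04)*4); g[a]=max(g.get(a,0),int(p[2]*100))
    print(n,sorted(g.items()))
E
```

```text
1.85 [0.61991758 0.05822128 0.20254243] [-3.13986683  0.00354243  0.00656672] [0.   0.25 1.19 0.   1.71 1.57]
scene0 [((52, 12), 7), ((56, 32), 7), ((56, 36), 8), ((60, 24), 10), ((60, 28), 7), ((60, 32), 8), ((60, 36), 9), ((64, 20), 7), ((64, 24), 10), ((64, 28), 7), ((76, 32), 39), ((76, 36), 40), ((76, 40), 40), ((80, 24), 12), ((80, 28), 40), ((80, 32), 42), ((80, 36), 47), ((80, 40), 47), ((84, 32), 42), ((84, 36), 49), ((84, 40), 49), ((84, 44), 36)]
side0 [((56, 32), 7), ((56, 36), 7), ((60, 24), 10), ((60, 28), 7), ((60, 32), 8), ((60, 36), 9), ((64, 24), 10), ((64, 28), 7), ((76, 32), 38), ((76, 36), 40), ((76, 40), 39), ((80, 24), 12), ((80, 28), 40), ((80, 32), 42), ((80, 36), 47), ((80, 40), 47), ((84, 32), 42), ((84, 36), 49), ((84, 40), 49), ((84, 44), 36)]
```

View pics/w2.png

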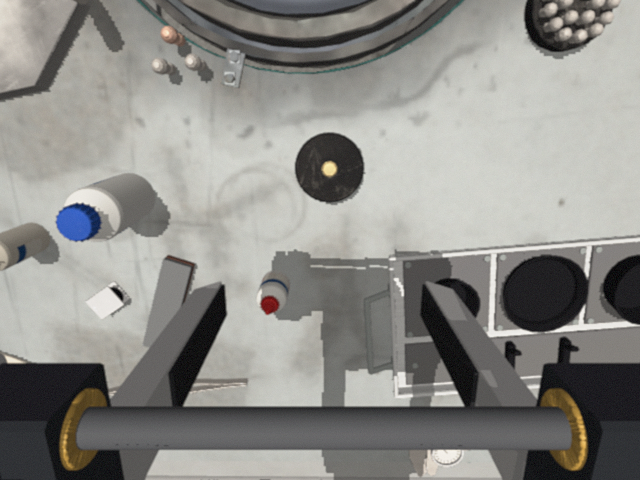

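The jar's knob is at (330,169), the oil bottle's cap tip at (269,305) and the flask's blue cap at (77,222). The space around the jar is clear.

```bash
python3 - <<'E'
from h import *
s=snap("wrist");im=s['image'].astype(int)
hsv=cv2.cvtColor(s['image'],cv2.COLOR_RGB2HSV)
def cen(m,z,name):
    n,l,st,c=cv2.connectedComponentsWithStats(m.astype(np.uint8)); i=1+np.argmax(st[1:,4]); print(name,c[i].round(1),st[i,4],onz(s,*c[i],z).round(4)); return l==i
H,S,V=hsv[...,0],hsv[...,1],hsv[...,2]
win=np.zeros((480,640),bool);win[120:220,280:380]=1
k=cen((V<90)&win,.036,'jarlid'); 
(c,r)=cv2.minEnclosingCircle(np.argwhere(k)[:,::-1].astype(np.float32)); print(c,r,onz(s,*c,.036),r*(s['T'][2,3]-.036)/s['f'])
cen((S>80)&(abs(H-22)<8)&win,.040,'knob')
w2=np.zeros_like(win);w2[240:330,240:300]=1
cen((S>140)&((H<8)|(H>172))&w2,.055,'red')
cen((S>140)&(abs(H-112)<12)&(np.arange(640)<150)[None,:],.103,'blue')
E
```

```text
jarlid [325.6 166.5] 3487 [0.662  0.0526 0.036 ]
(325.6805114746094, 166.5831298828125) 34.68696975708008 [0.66188793 0.05253967 0.036     ] 0.029521350865945352
knob [325.5 168.5] 75 [0.6608 0.0527 0.04  ]
red [266.2 303.6] 219 [0.5438 0.1046 0.055 ]
blue [ 58.4 232.4] 8 [0.6228 0.2438 0.103 ]
```

Emit:
move_arm(deltas=[0, 0, 0, 2, 0.1, 2, -1, 0, 0, 0, 4.15, 0.2, 5, -1, 0, 0, 0, 4.15, 0.2, 9, -1, 0, 0, 0, 4.15, 0.2, 12, -1, 0, 0, 0, 4.15, 0.2, 12, -1, 0, 0, 0, 4.15, 0.2, 12, -1])

```text
time: 2.55
tool_pos: [0.6608, 0.0503, 0.0858]
ee_rot: [3.141, 0.0, -0.001]
wrist_force: [0.4, -0.5, 0.5]
width: 0.0942
finger_force: 0.0
```

Emit:
move_arm(deltas=[0, 0, 0, 0.1, -0.2, 3.5, -1, 0, 0, 0, 0.1, -0.2, 6, -1, 0, 0, 0, 0.1, -0.2, 7, -1, 0, 0, 0, 0.1, -0.2, 7, -1, 0, 0, 0, 0.1, -0.2, 7, 1, 0, 0, 0, 0.1, -0.2, 7, 1, 0, 0, 0, 0.1, -0.2, 7, 1, 0, 0, 0, 0.1, -0.2, 7, 1])

```text
time: 3.35
tool_pos: [0.6628, 0.0541, 0.0165]
ee_rot: [3.141, -0.002, 0.001]
wrist_force: [1.1, 0.7, -0.2]
width: 0.0653
finger_force: 0.0
```

Emit:
move_arm(deltas=[0, 0, 0, 0, 0, 0, 1, 0, 0, 0, 0, 0, 0, 1, 0, 0, 0, 0, 0, 0, 1])

```text
time: 3.65
tool_pos: [0.6623, 0.0539, 0.0158]
ee_rot: [3.141, -0.001, 0.001]
wrist_force: [-0.6, -0.3, 2.7]
width: 0.0557
finger_force: 30.0
```

Emit:
move_arm(deltas=[0, 0, 0, 0, 0, -2, 1, 0, 0, 0, 0, 0, -5, 1, 0, 0, 0, 0, 0, -8, 1, 0, 0, 0, 0, 0, -8, 1])

```text
time: 4.05
tool_pos: [0.6651, 0.0543, 0.1004]
ee_rot: [-3.141, -0.01, 0.001]
wrist_force: [1.0, -0.2, -1.1]
width: 0.0558
finger_force: 30.0
```

```bash
python3 - <<'E'
from h import *
s=snap("wrist","w3.png");print(robot.get_obs()['width'])
E
```

```text
0.056153997575909664
```

View pics/w3.png

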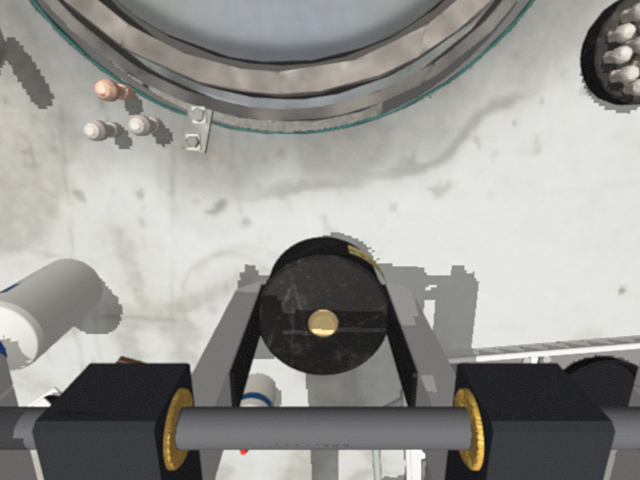

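The jar is held centred between the fingers, with its lid disc at (323,312). I'll check its tilt and height from depth.

```bash
python3 - <<'E'
from h import *
s=snap("wrist");P=cloud(s);o=robot.get_obs();print(o['tool_pos'],o['ee_rot'])
k=np.zeros((480,640),np.uint8);cv2.circle(k,(323,312),50,1,-1);cv2.circle(k,(323,323),18,0,-1)
Q=P[k>0];A=np.c_[Q[:,:2]-Q[:,:2].mean(0),np.ones(len(Q))];c=np.linalg.lstsq(A,Q[:,2],rcond=None)[0];print('slope',c,'res',(A@c-Q[:,2]).std())
W=np.zeros((480,640),np.uint8);W[235:380,255:392]=1
M=((abs(P[...,2]-c[2])<.006)&(W>0));(cc,r)=cv2.minEnclosingCircle((P[M][:,:2]*1000).astype(np.float32));print(cc,r,M.sum())
E
```

```text
[0.66200573 0.05418897 0.09470449] [-3.14158770e+00 -8.18923888e-05  8.29863770e-04]
slope [ 0.24620161 -0.00083873  0.11772656] res 0.008903774842538499
(663.68994140625, 53.34555435180664) 31.307790756225586 12988
```

```bash
python3 - <<'E'
from h import *
s=snap("wrist");P=cloud(s)
for v in range(240,385,8): print(v,P[v,300].round(4),P[v,345].round(4))
E
```

```text
240 [0.6627 0.0694 0.001 ] [ 6.623e-01  3.780e-02 -4.000e-04]
248 [0.687  0.064  0.0931] [0.6877 0.0431 0.0953]
256 [0.6885 0.0631 0.1086] [0.6886 0.0438 0.1089]
264 [0.6868 0.0628 0.114 ] [0.6863 0.0439 0.1126]
272 [0.683  0.0629 0.1134] [0.6826 0.0438 0.1124]
280 [0.6795 0.063  0.1139] [0.6796 0.0439 0.1141]
288 [0.6758 0.063  0.1138] [0.6762 0.0439 0.1147]
296 [0.6719 0.0631 0.1135] [0.6725 0.0438 0.1146]
304 [0.6689 0.0631 0.1151] [0.6687 0.0437 0.1146]
312 [0.6646 0.0632 0.114 ] [0.6646 0.0437 0.114 ]
320 [0.6615 0.0632 0.1155] [0.6616 0.0437 0.1156]
328 [0.6574 0.0633 0.1151] [0.6574 0.0436 0.115 ]
336 [0.6534 0.0633 0.115 ] [0.6538 0.0436 0.1156]
344 [0.6491 0.0634 0.1145] [0.6492 0.0434 0.1145]
352 [0.6449 0.0635 0.1143] [0.6447 0.0433 0.1139]
360 [0.6403 0.0636 0.1135] [0.6401 0.0432 0.1132]
368 [0.6356 0.0638 0.1127] [0.6363 0.0432 0.1138]
376 [5.513e-01 7.130e-02 5.000e-04] [ 0.5505  0.036  -0.0006]
384 [ 5.435e-01  7.150e-02 -2.000e-04] [ 5.433e-01  3.590e-02 -4.000e-04]
```

The jar is upright, with its underside 15.7 mm below... above the TCP reference as expected (TCP is 15.7 mm above the underside). Next I'll carry it over to the jar cup.

Emit:
move_arm(deltas=[0, 0, -0.05, -2, 3.5, -1, 1, 0, 0, -0.1, -4.5, 7.7, -1, 1, 0, 0, -0.1, -7, 12, -1, 1, 0, 0, -0.1, -9.2, 16, -1, 1, 0, 0, -0.1, -10.8, 18.7, -1, 1, 0, 0, -0.1, -11.85, 20.5, -1, 1, 0, 0, -0.1, -11.85, 20.5, -1, 1, 0, 0, -0.1, -11.85, 20.5, -1, 1])

```text
time: 5.0
tool_pos: [0.5427, -0.1504, 0.103]
ee_rot: [-3.139, 0.003, 0.1]
wrist_force: [-0.3, -0.5, -1.9]
width: 0.0558
finger_force: 30.0
```

Emit:
move_arm(deltas=[0, 0, 0, 0, 0, 3, 1, 0, 0, 0, 0, 0, 5, 1, 0, 0, 0, 0, 0, 5, 1, 0, 0, 0, 0, 0, 5, 1])

```text
time: 5.4
tool_pos: [0.5438, -0.1497, 0.0545]
ee_rot: [-3.141, 0.001, 0.102]
wrist_force: [0.5, 0.1, -2.4]
width: 0.0563
finger_force: 30.0
```

```bash
python3 - <<'E'
from h import *
s=snap("wrist","w4.png");o=robot.get_obs();print(o['tool_pos'],o['ee_rot'],o['width'],o['joint_positions'].round(2))
E
```

```text
[ 0.54455299 -0.15027951  0.05574775] [ 3.14138968e+00 -7.65842805e-04  1.02078257e-01] 0.05612819361471057 [-0.37  0.2   1.55  0.    1.39  1.1 ]
```

View pics/w4.png

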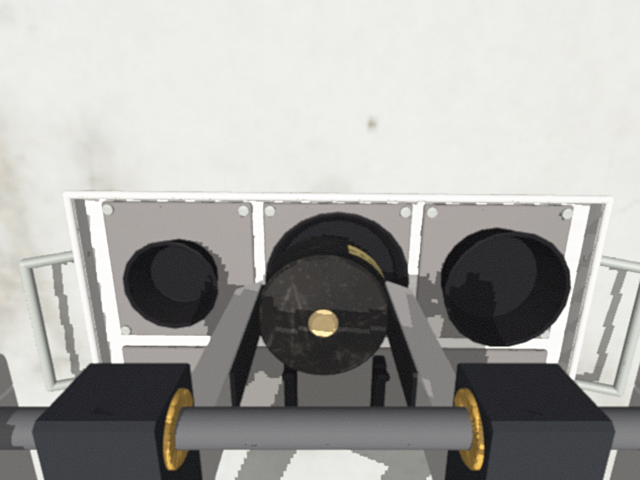

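The jar is over its cup. The rim runs from column 268 to 408, with its top at row 212, and the knob is at (323,323).

```bash
python3 - <<'E'
from h import *
s=snap("wrist")
for u,v in((268,272),(408,275),(338,212)): print(onz(s,u,v,.019))
for u,v in((124,282),(217,280),(172,240),(174,327)): print('oil',onz(s,u,v,.027))
for u,v in((441,285),(570,285),(505,228),(503,346)): print('flask',onz(s,u,v,.031))
E
```

```text
[ 0.54052292 -0.12013178  0.019     ]
[ 0.54678076 -0.1996499   0.019     ]
[ 0.579298  -0.1558416  0.019    ]
oil [ 0.52980913 -0.04224338  0.027     ]
oil [ 0.5362053  -0.09329691  0.027     ]
oil [ 0.55687637 -0.0687446   0.027     ]
oil [ 0.5046851  -0.06959555  0.027     ]
flask [ 0.54736081 -0.21524379  0.031     ]
flask [ 0.55445179 -0.28485596  0.031     ]
flask [ 0.58234255 -0.24242537  0.031     ]
flask [ 0.5138932  -0.25727123  0.031     ]
```

The earlier caddy fix was skewed because the arm was still settling when it was taken. The still-arm values are jar cup (0.540,-0.1595), oil cup (0.531,-0.068) and flask cup (0.548,-0.250). I'll correct and lower.

Emit:
move_arm(deltas=[0, 0, 0, -0.5, 0.8, 0, 1, 0, 0, 0, -0.5, 0.8, 0, 1, 0, 0, 0, -0.5, 0.8, 1, 1, 0, 0, 0, -0.5, 0.8, 2, 1, 0, 0, 0, -0.5, 0.8, 2.6, 1, 0, 0, 0, -0.5, 0.8, 3.0, 1, 0, 0, 0, -0.5, 0.8, 3.0, 1])

```text
time: 6.2
tool_pos: [0.5392, -0.1592, 0.0244]
ee_rot: [-3.141, 0.001, 0.101]
wrist_force: [0.1, -0.3, -1.9]
width: 0.0559
finger_force: 30.0
```

Emit:
move_arm(deltas=[0, 0, 0, 0, 0, 0.1, 1, 0, 0, 0, 0, 0, 0.1, -0.6, 0, 0, 0, 0, 0, 0.1, -0.6, 0, 0, 0, 0, 0, 0.1, -0.6, 0, 0, 0, 0, 0, -3, -0.6, 0, 0, 0, 0, 0, -7, -0.6, 0, 0, 0, 0, 0, -11, -0.6, 0, 0, 0, 0, 0, -13, -0.6])

```text
time: 7.0
tool_pos: [0.5414, -0.1601, 0.1603]
ee_rot: [3.138, -0.007, 0.101]
wrist_force: [0.4, 0.2, 0.3]
width: 0.0752
finger_force: 0.0
```

Emit:
move_arm(deltas=[0, 0, 0, -2, 0, -3, -0.6, 0, 0, 0, -3, 0, -4, -0.6, 0, 0, 0, -3, 0, -4, -0.6, 0, 0, 0, -3, 0, -4, -0.6])

```text
time: 7.4
tool_pos: [0.5095, -0.1623, 0.1943]
ee_rot: [-3.141, 0.0, 0.101]
wrist_force: [-0.5, 0.0, -0.4]
width: 0.0756
finger_force: 0.0
```

```bash
python3 - <<'E'
from h import *
s=snap("wrist","w5.png");P=cloud(s);np.save('w5.npy',P);print(robot.get_obs()['tool_pos'],robot.get_obs()['width'])
im=s['image'];m=(im.max(2)<60).astype(np.uint8)
n,l,st,c=cv2.connectedComponentsWithStats(m)
for i in range(1,n):
    if 80<st[i,4]<12000 and c[i,1]<360:
        k=l==i; zt=np.percentile(P[k][:,2],95)
        W=np.array([onz(s,*p[0],zt)[:2] for p in max(cv2.findContours(k.astype(np.uint8),0,2)[0],key=len)],np.float32)
        print(c[i].round(),st[i,4],zt.round(4),cv2.minAreaRect(W*1000),cv2.minEnclosingCircle(W*1000))
E
```

```text
[ 0.50929345 -0.16211672  0.19342117] 0.07512304974039877
[325. 178.] 4564 0.0443 ((542.259033203125, -158.51589965820312), (73.05038452148438, 73.96235656738281), 5.734323978424072) ((541.9861450195312, -158.73919677734375), 37.33094787597656)
[430. 184.] 4863 0.0313 ((546.7348022460938, -249.94985961914062), (65.26524353027344, 66.02713775634766), 5.733982086181641) ((546.7152099609375, -249.97898864746094), 33.505210876464844)
[214. 182.] 2738 0.0275 ((529.7380981445312, -67.7614517211914), (50.02932357788086, 49.669734954833984), 49.203338623046875) ((529.81982421875, -67.99087524414062), 25.511131286621094)
[291. 263.] 396 0.0295 ((463.1658935546875, -139.17787170410156), (47.09677505493164, 8.182159423828125), 4.243870258331299) ((463.1597900390625, -139.09579467773438), 23.648719787597656)
[351. 264.] 373 0.0294 ((468.5235900878906, -192.6627197265625), (46.97315216064453, 7.685168743133545), 5.503819465637207) ((468.5484619140625, -192.89431762695312), 23.553211212158203)
```

View pics/w5.png

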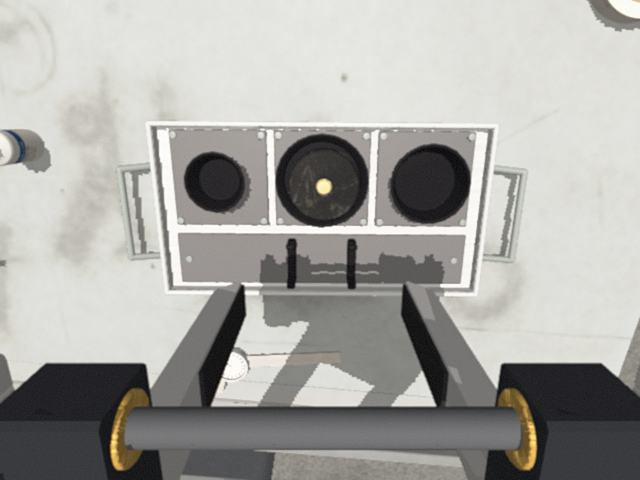

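The jar is seated in the middle cup, with its knob at (324,186). The two empty cups and both saddles are now measured from a still arm. Next is the oil bottle.

Emit:
move_arm(deltas=[0, 0, 0, 0.3, -4.5, 0, -0.6, 0, 0, 0, 0.6, -9, 0, -0.6, 0, 0, 0, 0.9, -13.5, 0.5, -0.6, 0, 0, 0, 1.2, -18, 1, -0.6, 0, 0, 0, 1.5, -22, 1.3, -0.6, 0, 0, 0, 1.8, -26.6, 1.3, -0.6, 0, 0, 0, 1.8, -26.6, 1.3, -0.6, 0, 0, 0, 1.8, -26.6, 1.3, -0.6])

```text
time: 8.25
tool_pos: [0.5002, 0.1048, 0.1803]
ee_rot: [3.141, 0.003, 0.103]
wrist_force: [0.1, 0.0, -0.6]
width: 0.0753
finger_force: 0.0
```

Emit:
move_arm(deltas=[0, 0, 0, 0, 0, 0, -0.6])

```text
time: 8.35
tool_pos: [0.5007, 0.1032, 0.181]
ee_rot: [3.141, 0.002, 0.1]
wrist_force: [0.1, 0.0, 0.2]
width: 0.0754
finger_force: 0.0
```

```bash
python3 - <<'E'
from h import *
s=snap("wrist","w6.png");P=cloud(s);np.save('w6.npy',P);print(robot.get_obs()['tool_pos'],robot.get_obs()['ee_rot'])
hsv=cv2.cvtColor(s['image'],cv2.COLOR_RGB2HSV);H,S,V=cv2.split(hsv)
m=(S>130)&((H<8)|(H>172)); n,l,st,c=cv2.connectedComponentsWithStats(m.astype(np.uint8)); i=1+np.argmax(st[1:,4]); Q=P[l==i];print(c[i],st[i],np.percentile(Q,[5,50,95],axis=0).round(4))
# body of the bottle
u,v=c[i].astype(int);B=P[max(0,v-120):v+120,max(0,u-80):u+80].reshape(-1,3); k=(B[:,2]>.012)&(B[:,2]<.04)&(np.hypot(B[:,0]-.541,B[:,1]-.106)<.03);B=B[k]
A=np.c_[2*B[:,:2],np.ones(len(B))];x=np.linalg.lstsq(A,(B[:,:2]**2).sum(1),rcond=None)[0];print('circle',x[:2],np.sqrt(x[2]+x[0]**2+x[1]**2),len(B))
E
```

```text
[0.5008616  0.10283552 0.18134633] [3.14103935e+00 1.49513196e-03 9.91211548e-02]
[324.70748299 174.67346939] [315 165  20  20 294] [[0.5363 0.0993 0.0533]
 [0.5432 0.1053 0.0568]
 [0.5482 0.1108 0.0673]]
circle [0.54240201 0.10482969] 0.013710703342395013 139
```

View pics/w6.png

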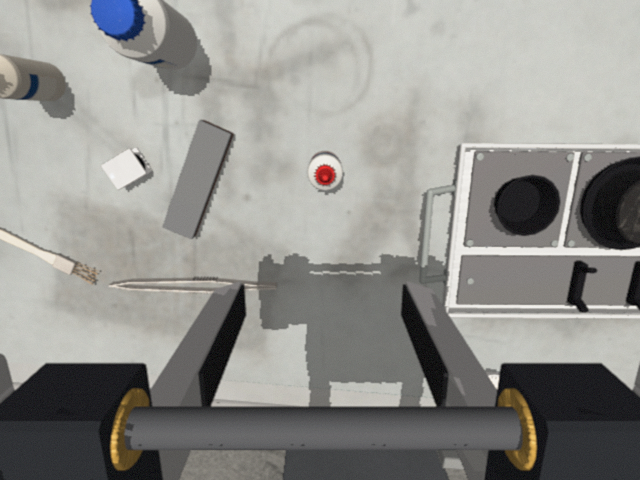

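The oil bottle is at (325,175), a clean circle at (0.5425, 0.105). The tweezers lie at (110–270,285), just off the brush's bristles, so I'll stay clear of them.

Emit:
move_arm(deltas=[0, 0, 0, 2.5, 0.1, 2, -0.6, 0, 0, 0, 4.15, 0.2, 6, -0.6, 0, 0, 0, 4.15, 0.2, 10, -0.6, 0, 0, 0, 4.15, 0.2, 13, -0.6, 0, 0, 0, 4.15, 0.2, 15.2, -0.6, 0, 0, 0, 4.15, 0.2, 16.1, -0.6, 0, 0, 0, 4.15, 0.2, 16.1, -0.6, 0, 0, 0, 4.15, 0.2, 16.1, 1])

```text
time: 9.2
tool_pos: [0.5435, 0.1056, 0.0225]
ee_rot: [3.141, -0.002, 0.1]
wrist_force: [1.2, 0.5, 0.2]
width: 0.0702
finger_force: 0.0
```

Emit:
move_arm(deltas=[0, 0, 0, 0, 0, 0, 1, 0, 0, 0, 0, 0, 0, 1, 0, 0, 0, 0, 0, 0, 1, 0, 0, 0, 0, 0, 0, 1, 0, 0, 0, 0, 0, 0, 1])

```text
time: 9.7
tool_pos: [0.5424, 0.1063, 0.0215]
ee_rot: [3.142, -0.0, 0.101]
wrist_force: [-0.2, 0.5, 0.4]
width: 0.0309
finger_force: 0.0
```

Emit:
move_arm(deltas=[0, 0, 0, 0, 0, 0, 1, 0, 0, 0, 0, 0, 0, 1, 0, 0, 0, 0, 0, 0, 1, 0, 0, 0, 0, 0, -2, 1, 0, 0, 0, 0, 0, -6, 1, 0, 0, 0, 0, 0, -8, 1, 0, 0, 0, 0, 0, -8, 1])

```text
time: 10.4
tool_pos: [0.545, 0.1065, 0.1052]
ee_rot: [3.141, -0.008, 0.101]
wrist_force: [0.7, -0.0, 0.3]
width: 0.0265
finger_force: 30.0
```

Emit:
move_arm(deltas=[0, 0, 0, -0.7, 4, 0, 1, 0, 0, 0, -1.5, 8.5, 0, 1, 0, 0, 0, -2.3, 13, 0, 1, 0, 0, 0, -3, 17.2, 0, 1, 0, 0, 0, -3, 17.2, 0, 1, 0, 0, 0, -3, 17.2, 2, 1, 0, 0, 0, -3, 17.2, 2.5, 1, 0, 0, 0, -3, 17.2, 2.5, 1])

```text
time: 11.2
tool_pos: [0.5282, -0.0669, 0.0738]
ee_rot: [-3.14, 0.005, 0.102]
wrist_force: [-0.3, 0.5, -0.9]
width: 0.027
finger_force: 30.0
```

```bash
python3 - <<'E'
from h import *
s=snap("wrist","w7.png");P=cloud(s);print(robot.get_obs()['tool_pos'],robot.get_obs()['ee_rot'])
hsv=cv2.cvtColor(s['image'],cv2.COLOR_RGB2HSV);H,S,V=cv2.split(hsv)
m=(S>130)&((H<8)|(H>172)); n,l,st,c=cv2.connectedComponentsWithStats(m.astype(np.uint8)); i=1+np.argmax(st[1:,4]); Q=P[l==i];print(c[i],st[i],np.percentile(Q,[5,50,95],axis=0).round(4))
E
```

```text
[ 0.52901043 -0.06697355  0.07498779] [-3.14061796e+00  2.53651084e-03  1.01872849e-01]
[323.1342812  331.58372828] [ 303  312   41   45 1266] [[ 0.526  -0.0743  0.1026]
 [ 0.5313 -0.0676  0.1081]
 [ 0.5352 -0.0613  0.1194]]
```

View pics/w7.png

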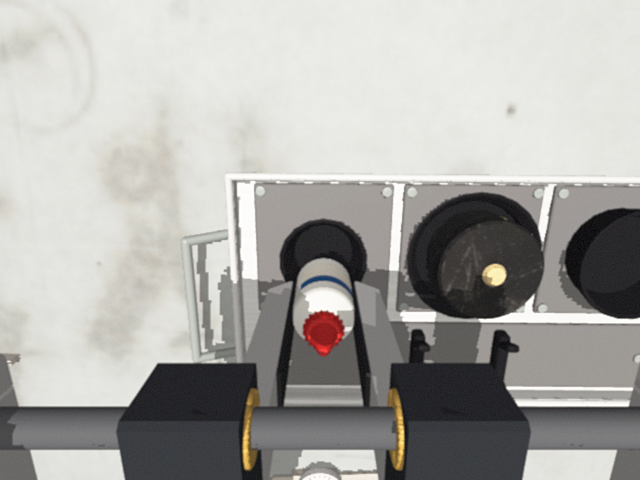

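The bottle hangs upright over the oil cup: cap at (323,332), cup rim at (323,255), aligned to about 1 mm.

Emit:
move_arm(deltas=[0, 0, 0, 0.05, 0.1, 1, 1, 0, 0, 0, 0.05, 0.1, 2, 1, 0, 0, 0, 0.05, 0.1, 3, 1, 0, 0, 0, 0.05, 0.1, 3.8, 1, 0, 0, 0, 0.05, 0.1, 4.3, 1, 0, 0, 0, 0.05, 0.1, 4.4, 1, 0, 0, 0, 0.05, 0.1, 4.4, 1])

```text
time: 11.95
tool_pos: [0.5304, -0.0689, 0.0321]
ee_rot: [3.142, 0.0, 0.101]
wrist_force: [-0.4, 0.1, 0.4]
width: 0.0266
finger_force: 30.0
```

Emit:
move_arm(deltas=[0, 0, 0, 0, 0, 0.1, 1, 0, 0, 0, 0, 0, 0.1, 1, 0, 0, 0, 0, 0, 0.1, 0.1, 0, 0, 0, 0, 0, 0.1, 0.1, 0, 0, 0, 0, 0, 0.1, 0.1, 0, 0, 0, 0, 0, -3, 0.1, 0, 0, 0, 0, 0, -7, 0.1, 0, 0, 0, 0, 0, -11, 0.1])

```text
time: 12.75
tool_pos: [0.5298, -0.0687, 0.143]
ee_rot: [-3.141, 0.001, 0.101]
wrist_force: [1.0, 1.2, 0.4]
width: 0.0423
finger_force: 0.0
```

Emit:
move_arm(deltas=[0, 0, 0, 0, 0, -1, 0, 0, 0, 0, -2, 0, -4, 0, 0, 0, 0, -2, 0, -4, 0, 0, 0, 0, -2, 0, -4, 0])

```text
time: 13.15
tool_pos: [0.5106, -0.0709, 0.182]
ee_rot: [3.141, -0.001, 0.101]
wrist_force: [0.2, -0.1, -0.8]
width: 0.0468
finger_force: 0.0
```

```bash
python3 - <<'E'
from h import *
s=snap("wrist","w8.png");P=cloud(s);print(robot.get_obs()['tool_pos'],robot.get_obs()['ee_rot'])
hsv=cv2.cvtColor(s['image'],cv2.COLOR_RGB2HSV);H,S,V=cv2.split(hsv)
m=(S>130)&((H<8)|(H>172)); n,l,st,c=cv2.connectedComponentsWithStats(m.astype(np.uint8)); i=1+np.argmax(st[1:,4]); Q=P[l==i];print(c[i],st[i],np.percentile(Q,[5,50,97],axis=0).round(4))
E
```

```text
[ 0.51017734 -0.07074525  0.18078773] [-3.14098424e+00  1.43433650e-03  1.00685339e-01]
[323.02047782 205.09215017] [314 196  19  19 293] [[ 0.525  -0.0755  0.0611]
 [ 0.5321 -0.0696  0.0649]
 [ 0.537  -0.0636  0.0756]]
```

The oil bottle is seated with its cap tip at z = 0.075. Next is the brush: J6 range needs the half-turn grasp (yaw ≈ 2.73).

Emit:
move_arm(deltas=[0, 0, -0.14, -0.5, -4.8, 0, 0, 0, 0, -0.28, -1, -9.6, 0, 0, 0, 0, -0.42, -1.5, -14.4, 0, 0, 0, 0, -0.56, -2, -19.2, 0, 0, 0, 0, -0.7, -2.5, -24, 0, 0, 0, 0, -0.84, -3, -28.8, 0, 0, 0, 0, -0.98, -3.5, -33.6, 0, 0, 0, 0, -1.12, -4, -38.4, 0, 0])

```text
time: 14.0
tool_pos: [0.4307, 0.3089, 0.1796]
ee_rot: [-3.139, 0.003, 1.227]
wrist_force: [1.2, 0.1, 1.7]
width: 0.047
finger_force: 0.0
```

```bash
cat > d.py <<'E'
import sys
from h import *
t=[float(a) for a in sys.argv[1:5]]
o=robot.get_obs();M=R.from_euler('xyz',o['ee_rot'])
G=R.from_euler('xyz',[np.pi,0,t[3]])
print('pos',o['tool_pos'].round(4),o['ee_rot'].round(3),'j',o['joint_positions'].round(2))
print('turn',(M.inv()*G).as_rotvec().round(3),'shift cm',(M.inv().apply(np.array(t[:3])-o['tool_pos'])*100).round(2))
E
python3 d.py 0.487 0.376 0.18 2.73
```

```text
pos [0.4307 0.3089 0.1796] [-3.139e+00  3.000e-03  1.227e+00] j [ 0.52  0.05  1.46 -0.    1.63  0.86]
turn [-4.000e-03  1.000e-03 -1.503e+00] shift cm [ 8.22  3.04 -0.08]
```

Emit:
move_arm(deltas=[0, 0, -0.15, 2, 0.7, 0, 0, 0, 0, -0.3, 4, 1.5, 0, 0, 0, 0, -0.45, 6, 2.2, 0, 0, 0, 0, -0.6, 8, 3, 0, 0, 0, 0, -0.75, 8, 3, 0, 0, 0, 0, -0.9, 8, 3, 0, 0, 0, 0, -1.05, 8, 3, 0, 0, 0, 0, -1.2, 8, 3, 0, 0])

```text
time: 14.8
tool_pos: [0.487, 0.3719, 0.1789]
ee_rot: [-3.137, -0.001, 2.427]
wrist_force: [-0.6, 0.4, 0.3]
width: 0.047
finger_force: 0.0
```

Emit:
move_arm(deltas=[0, 0, -0.15, 0, 0, 0, 0, 0, 0, -0.3, 0, 0, 0, 0, 0, 0, -0.3, 0, 0, 0, 0, 0, 0, -0.3, 0, 0, 0, 0])

```text
time: 15.2
tool_pos: [0.4872, 0.3719, 0.1801]
ee_rot: [-3.139, -0.002, 2.718]
wrist_force: [0.3, 0.0, -1.1]
width: 0.047
finger_force: 0.0
```

```bash
python3 - <<'E'
from h import *
s=snap("wrist","w9.png");o=robot.get_obs();print(o['tool_pos'],o['ee_rot'],o['joint_positions'].round(2));np.save('w9.npy',cloud(s))
E
```

```text
[0.48737401 0.37191145 0.18060439] [-3.13955906e+00 -1.28530651e-03  2.71827365e+00] [ 0.56  0.24  1.25 -0.    1.66 -0.59]
```

View pics/w9.png

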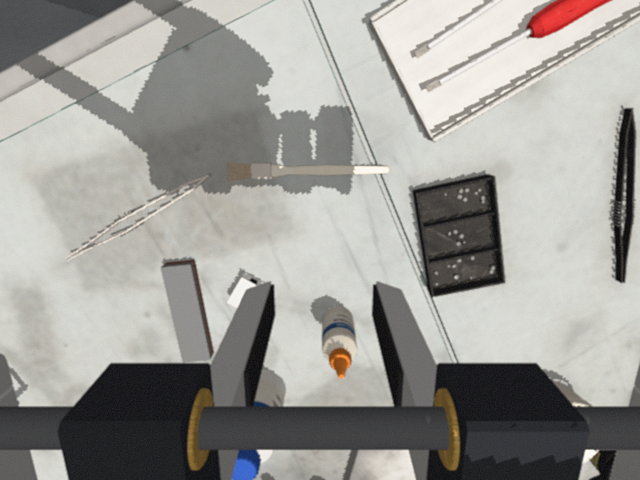

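The brush lies from the bristles at (227,171) to the handle tip at (388,169), along the finger closing line, so the grasp yaw has to be a quarter turn from here (≈1.15). The glue bottle at (340,345) is clear of that.

```bash
python3 - <<'E'
from h import *
s=snap("wrist")
a=onz(s,227,171,.003);b=onz(s,388,169.5,.003)
u=(b-a)/np.linalg.norm(b-a);print(a,b,np.linalg.norm(b-a),u); g=(a+b)/2+.019*u;print('grip',g,'yaw',np.arctan2(u[1],u[0]), 'tweezer tip',onz(s,210,177,.005),'glue',onz(s,325,308,.0))
E
python3 d.py 0.447 0.388 0.12 1.16
```

```text
[0.41680061 0.31004491 0.003     ] [0.47335551 0.43855924 0.003     ] 0.1404079409754177 [0.40278994 0.91529245 0.        ]
grip [0.45273107 0.39169264 0.003     ] yaw 1.1562333731644832 tweezer tip [0.41526184 0.29460933 0.005     ] glue [0.57324109 0.33345829 0.        ]
pos [0.4875 0.3719 0.1811] [-3.140e+00 -1.000e-03  2.719e+00] j [ 0.56  0.24  1.25 -0.    1.66 -0.59]
turn [-0.002  0.     1.559] shift cm [ 4.34 -0.19  6.11]
```

Emit:
move_arm(deltas=[0, 0, 0.14, 1, 0.1, 0, 0, 0, 0, 0.28, 2, 0.2, 1, 0, 0, 0, 0.42, 3, 0.3, 2, 0, 0, 0, 0.56, 4, 0.4, 3, 0, 0, 0, 0.7, 4, 0.4, 4, 0, 0, 0, 0.84, 4, 0.4, 5, 0, 0, 0, 0.98, 4, 0.4, 6, 0, 0, 0, 1.12, 4, 0.4, 7, 0])

```text
time: 16.1
tool_pos: [0.4527, 0.392, 0.1116]
ee_rot: [-3.141, 0.0, 1.593]
wrist_force: [-0.2, 0.1, -0.0]
width: 0.0468
finger_force: 0.0
```

Emit:
move_arm(deltas=[0, 0, 0.15, 0, 0, 1, 0, 0, 0, 0.3, 0, 0, 1, 0, 0, 0, 0.44, 0, 0, 1, 0, 0, 0, 0.44, 0, 0, 1, 0, 0, 0, 0.44, 0, 0, 1, 0])

```text
time: 16.6
tool_pos: [0.4528, 0.392, 0.1021]
ee_rot: [-3.142, 0.0, 1.163]
wrist_force: [-0.7, 0.5, -0.6]
width: 0.0465
finger_force: 0.0
```

```bash
python3 d.py 0.4527 0.3917 0.004 1.156; python3 -c "
from h import *
snap('wrist','w10.png')"
```

```text
pos [0.4528 0.392  0.1021] [-3.142  0.     1.163] j [ 0.62  0.24  1.41 -0.    1.5   1.03]
turn [-0.     0.     0.007] shift cm [-0.03  0.    9.81]
```

View pics/w10.png

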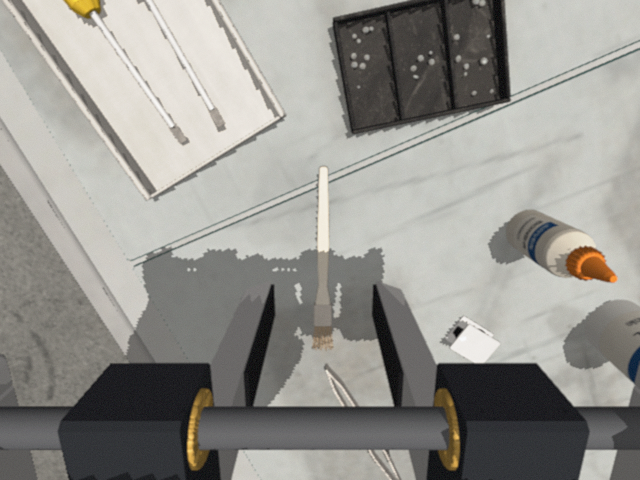

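The brush runs down the middle between the open fingers, handle tip at (323,168) and bristles at (322,340). I'll descend.

Emit:
move_arm(deltas=[0, 0, 0, 0, 0, 4, 0, 0, 0, 0, 0, 0, 7, 0, 0, 0, 0, 0, 0, 8.8, 0, 0, 0, 0, 0, 0, 9.6, 0, 0, 0, 0, 0, 0, 9.8, 0, 0, 0, 0, 0, 0, 9.8, 0, 0, 0, 0, 0, 0, 9.8, 0])

```text
time: 17.35
tool_pos: [0.4538, 0.3927, 0.0059]
ee_rot: [3.14, -0.003, 1.161]
wrist_force: [-0.3, -0.5, -0.0]
width: 0.0469
finger_force: 0.0
```

Emit:
move_arm(deltas=[0, 0, 0, 0, 0, 0.2, 0, 0, 0, 0, 0, 0, 0.2, 0.3, 0, 0, 0, 0, 0, 0.2, 1, 0, 0, 0, 0, 0, 0.2, 1, 0, 0, 0, 0, 0, 0.2, 1, 0, 0, 0, 0, 0, 0.2, 1, 0, 0, 0, 0, 0, 0.2, 1, 0, 0, 0, 0, 0, 0.2, 1])

```text
time: 18.15
tool_pos: [0.4528, 0.3919, 0.0022]
ee_rot: [3.142, 0.0, 1.161]
wrist_force: [-0.2, -0.2, 0.4]
width: 0.0104
finger_force: 30.0
```

Emit:
move_arm(deltas=[0, 0, 0, 0, 0, 0, 1, 0, 0, 0, 0, 0, 0, 1])

```text
time: 18.35
tool_pos: [0.4528, 0.392, 0.0022]
ee_rot: [3.142, 0.0, 1.161]
wrist_force: [0.7, 0.1, -0.5]
width: 0.0102
finger_force: 30.0
```

Emit:
move_arm(deltas=[0, 0, 0, 0, 0, -2, 1, 0, 0, 0, 0, 0, -5, 1, 0, 0, 0, 0, 0, -9, 1, 0, 0, 0, 0, 0, -12, 1, 0, 0, 0, 0, 0, -13, 1])

```text
time: 18.85
tool_pos: [0.4546, 0.3933, 0.1368]
ee_rot: [3.138, -0.007, 1.161]
wrist_force: [-0.1, -0.3, 0.2]
width: 0.011
finger_force: 30.0
```

Emit:
move_arm(deltas=[0, 0, -0.06, -4.2, 1.9, 0, 1, 0, 0, -0.12, -8.4, 3.9, 0, 1, 0, 0, -0.18, -12.7, 5.8, 0, 1, 0, 0, -0.24, -16.9, 7.8, 0, 1, 0, 0, -0.3, -21.1, 9.7, 0, 1, 0, 0, -0.36, -25.3, 11.6, 0, 1, 0, 0, -0.42, -29.5, 13.6, 0, 1, 0, 0, -0.51, -33.8, 15.5, 0, 1])

```text
time: 19.65
tool_pos: [0.4593, 0.0185, 0.1309]
ee_rot: [-3.14, -0.0, 1.674]
wrist_force: [0.7, 0.3, 0.4]
width: 0.0106
finger_force: 30.0
```

```bash
python3 d.py 0.465 -0.166 0.07 1.67; python3 -c "
from h import *
o=robot.get_obs();print(o['width'],o['finger_force'])"
```

```text
pos [0.4593 0.0185 0.1309] [-3.14  -0.     1.674] j [-0.08 -0.09  1.69 -0.    1.54 -0.19]
turn [-0.002 -0.     0.004] shift cm [-18.42  -1.33   6.08]
0.010607777251444083 30.002489984035492
```

Emit:
move_arm(deltas=[0, 0, 0, -4.6, -0.3, 0, 1, 0, 0, 0, -9.2, -0.6, 0, 1, 0, 0, 0, -13.8, -1, 1, 1, 0, 0, 0, -18.3, -1.3, 2, 1, 0, 0, 0, -18.3, -1.3, 4, 1, 0, 0, 0, -18.3, -1.3, 6, 1, 0, 0, 0, -18.3, -1.3, 6, 1, 0, 0, 0, -18.3, -1.3, 6, 1])

```text
time: 20.45
tool_pos: [0.4648, -0.1628, 0.0713]
ee_rot: [-3.139, -0.001, 1.671]
wrist_force: [-0.3, -0.4, 0.7]
width: 0.0101
finger_force: 30.0
```

```bash
python3 d.py 0.465 -0.166 0.021 1.67; python3 - <<'E'
from h import *
s=snap("wrist","w11.png");P=cloud(s);o=robot.get_obs();M=R.from_euler('xyz',o['ee_rot']).as_matrix()
T=(P-o['tool_pos'])@M
k=(abs(T[...,1])<.06)&(abs(T[...,0])<.11)&(P[...,2]>.06)&(P[...,2]<.1)&(abs(T[...,2])<.03)
q=T[k]
for x in np.arange(-.1,.11,.01):
    a=q[abs(q[:,0]-x)<.003]
    if len(a)>3: print(x.round(2),len(a),np.median(a,0).round(4))
# black saddle tops
im=s['image'];m=((im.max(2)<60)&(P[...,2]>.015)&(P[...,2]<.04)&(abs(P[...,0]-.465)<.035)&(abs(P[...,1]+.166)<.06)).astype(np.uint8)
n,l,st,c=cv2.connectedComponentsWithStats(m)
for i in range(1,n):
    if st[i,4]>40: Q=P[l==i];print('blk',c[i].round(),st[i,4],Q.min(0).round(3),Q.max(0).round(3))
E
```

```text
pos [ 0.4648 -0.1628  0.0713] [-3.139e+00 -1.000e-03  1.671e+00] j [-0.45  0.03  1.7  -0.    1.41 -0.55]
turn [-0.002 -0.001  0.001] shift cm [-0.33 -0.    5.02]
-0.09 13 [-0.0883  0.0011 -0.0018]
-0.06 62 [-0.0578 -0.0013 -0.0027]
-0.05 283 [-0.0504 -0.0016 -0.0023]
-0.04 183 [-0.04  -0.001 -0.002]
-0.03 153 [-0.0298 -0.0015 -0.0021]
-0.02 169 [-0.0199 -0.0015 -0.0021]
-0.01 203 [-0.0099 -0.001  -0.0022]
-0.0 262 [ 0.     -0.0015 -0.0024]
0.01 1556 [ 0.0088 -0.0015 -0.0142]
0.02 199 [ 0.0199 -0.001  -0.0021]
0.03 204 [ 0.03   -0.0015 -0.0023]
0.04 184 [ 0.04   -0.0014 -0.0024]
0.05 160 [ 0.0495 -0.0012 -0.0021]
blk [298. 220.] 447 [ 0.439 -0.143  0.015] [ 0.456 -0.134  0.03 ]
blk [345. 220.] 355 [ 0.466 -0.14   0.015] [ 0.481 -0.132  0.031]
blk [382. 259.] 119 [ 0.498 -0.17   0.018] [ 0.5   -0.146  0.021]
```

The brush is level and straight in the grip, and its line matches the rest to within about 1 mm. Lowering now.

Emit:
move_arm(deltas=[0, 0, 0, -0.3, 0, 1.5, 1, 0, 0, 0, -0.3, 0, 3, 1, 0, 0, 0, -0.3, 0, 4, 1, 0, 0, 0, -0.3, 0, 4.7, 1, 0, 0, 0, -0.3, 0, 5, 1, 0, 0, 0, -0.3, 0, 5, 1, 0, 0, 0, -0.3, 0, 5, 1])

```text
time: 21.2
tool_pos: [0.4664, -0.1663, 0.0229]
ee_rot: [3.141, 0.001, 1.671]
wrist_force: [-0.0, -0.3, -0.9]
width: 0.0108
finger_force: 30.0
```

Emit:
move_arm(deltas=[0, 0, 0, 0, 0, 0.15, 1, 0, 0, 0, 0, 0, 0.15, 1, 0, 0, 0, 0, 0, 0.15, 1])

```text
time: 21.5
tool_pos: [0.4659, -0.1662, 0.0209]
ee_rot: [3.141, 0.0, 1.671]
wrist_force: [-0.3, 0.6, -0.1]
width: 0.0104
finger_force: 30.0
```

Emit:
move_arm(deltas=[0, 0, 0, 0, 0, 0.1, 1, 0, 0, 0, 0, 0, 0.1, 1, 0, 0, 0, 0, 0, 0.1, 0.5, 0, 0, 0, 0, 0, 0.1, 0.5, 0, 0, 0, 0, 0, 0.1, 0.5, 0, 0, 0, 0, 0, -2, 0.5, 0, 0, 0, 0, 0, -6, 0.5, 0, 0, 0, 0, 0, -10, 0.5])

```text
time: 22.3
tool_pos: [0.4651, -0.1658, 0.121]
ee_rot: [-3.14, -0.001, 1.671]
wrist_force: [0.3, -1.0, 0.6]
width: 0.0238
finger_force: 0.0
```

Emit:
move_arm(deltas=[0, 0, 0, -3, 0, -5, 0.3, 0, 0, 0, -5, 0, -8, 0, 0, 0, 0, -5, 0, -8, -0.3, 0, 0, 0, -5, 0, -8, -0.6])

```text
time: 22.7
tool_pos: [0.4712, -0.2164, 0.2015]
ee_rot: [3.14, 0.001, 1.67]
wrist_force: [-0.1, -1.0, -0.5]
width: 0.0519
finger_force: 0.0
```

```bash
python3 - <<'E'
from h import *
s=snap("wrist","w12.png");P=cloud(s);o=robot.get_obs();print(o['tool_pos'],o['ee_rot'],o['joint_positions'].round(2))
a=.1;u=np.array([-np.sin(a),np.cos(a)]);n=np.array([np.cos(a),np.sin(a)])
D=P[...,:2]-[.4635,-.166];y=D@u;x=D@n;im=s['image'].astype(int)
k=(abs(x)<.02)&(abs(y)<.12)&(P[...,2]>.018)&(im.max(2)>90)
for t in np.arange(-.11,.1,.01):
    b=k&(abs(y-t)<.004)
    if b.sum()>4: print(t.round(2),b.sum(),np.median(x[b]).round(4),np.median(P[...,2][b]).round(4),im[b].mean(0).round())
E
```

```text
[ 0.47041948 -0.21548167  0.1997526 ] [-3.14040349e+00 -1.16958824e-03  1.67066035e+00] [-0.54  0.02  1.46  0.    1.67 -0.64]
-0.09 35 0.0029 0.02 [125. 112.  97.]
-0.08 73 0.002 0.0202 [120. 105.  89.]
-0.07 77 0.002 0.0222 [131. 120. 108.]
-0.06 125 0.002 0.0232 [147. 140. 132.]
-0.05 119 0.002 0.0227 [155. 148. 138.]
-0.04 86 0.0021 0.0225 [221. 215. 203.]
-0.03 1202 0.0124 0.3166 [121. 121. 121.]
-0.02 233 0.0039 0.3114 [162. 160. 155.]
-0.01 90 0.0017 0.0225 [246. 240. 227.]
-0.0 86 0.0017 0.0225 [248. 243. 230.]
0.01 96 0.0021 0.0227 [246. 241. 228.]
0.02 89 0.0022 0.0225 [245. 240. 229.]
0.03 1053 0.0019 0.3808 [188. 187. 181.]
0.04 79 0.0022 0.0225 [246. 241. 231.]
0.05 48 0.0022 0.0224 [243. 237. 226.]
```

The brush lies level across both saddles (top at z = 0.0225 along its length, 2 mm off the centreline). The flask is last.

Emit:
move_arm(deltas=[0, 0, 0.14, 4.4, 1.5, -1, -0.6, 0, 0, 0.28, 8.8, 3, -2, -0.6, 0, 0, 0.42, 13.2, 4.5, -3, -0.6, 0, 0, 0.56, 17.6, 6, -4, -0.6, 0, 0, 0.7, 22, 7.5, -5, -0.6, 0, 0, 0.84, 26.5, 9, -5, -0.6, 0, 0, 0.98, 31, 10.5, -5, -0.6, 0, 0, 1.12, 35.4, 12, -5, -0.6])

```text
time: 23.55
tool_pos: [0.5502, 0.1351, 0.2482]
ee_rot: [-3.14, 0.004, 0.582]
wrist_force: [-0.0, -0.7, 0.3]
width: 0.075
finger_force: 0.0
```

```bash
python3 d.py 0.575 0.24 0.25 0.1
```

```text
pos [0.5502 0.1351 0.2482] [-3.14   0.004  0.582] j [ 0.14  0.12  1.25 -0.    1.78  1.13]
turn [-0.001  0.004  0.482] shift cm [ 7.84 -7.4  -0.2 ]
```

Emit:
move_arm(deltas=[0, 0, 0.14, 2.6, -2.5, 0, -0.6, 0, 0, 0.28, 5.2, -5, 0, -0.6, 0, 0, 0.42, 7.8, -7.2, 0, -0.6, 0, 0, 0.46, 7.8, -7.2, 0, -0.6, 0, 0, 0.46, 7.8, -7.2, 0, -0.6, 0, 0, 0.46, 7.8, -7.2, 0, -0.6])

```text
time: 24.15
tool_pos: [0.5756, 0.2358, 0.2488]
ee_rot: [3.141, 0.004, 0.129]
wrist_force: [-0.5, -0.4, -0.1]
width: 0.0751
finger_force: 0.0
```

```bash
python3 - <<'E'
from h import *
s=snap("wrist","w13.png");P=cloud(s);o=robot.get_obs();print(o['tool_pos'],o['ee_rot'],o['joint_positions'].round(2))
hsv=cv2.cvtColor(s['image'],cv2.COLOR_RGB2HSV);H,S,V=cv2.split(hsv)
m=(S>120)&(abs(H.astype(int)-112)<14)&(P[...,2]>.085)&(P[...,2]<.12); n,l,st,c=cv2.connectedComponentsWithStats(m.astype(np.uint8)); i=1+np.argmax(st[1:,4]);k=l==i
print(c[i],st[i],np.percentile(P[k],[3,50,97],axis=0).round(4)); t=k&(P[...,2]>.099);(cc,r)=cv2.minEnclosingCircle((P[t][:,:2]*1000).astype(np.float32));print('cap',cc,r)
B=P.reshape(-1,3);B=B[(B[:,2]>.01)&(B[:,2]<.075)&(np.hypot(B[:,0]-cc[0]/1000,B[:,1]-cc[1]/1000)<.03)]
A=np.c_[2*B[:,:2],np.ones(len(B))];x=np.linalg.lstsq(A,(B[:,:2]**2).sum(1),rcond=None)[0];print('body',x[:2],np.sqrt(x[2]+x[0]**2+x[1]**2),len(B))
for n in('scene0','side0'):
    Q=np.load(n+'.npy').reshape(-1,3);Q=Q[(np.hypot(Q[:,0]-.625,Q[:,1]-.243)<.17)&(Q[:,2]>.11)];print(n,len(Q),Q.min(0) if len(Q) else '')
E
```

```text
[0.57584522 0.23544201 0.24940544] [3.14098269e+00 2.41643400e-03 1.27657285e-01] [ 0.3   0.25  1.1  -0.    1.8   1.74]
[331.53994845 156.24484536] [316 141  32  32 776] [[0.6185 0.2245 0.1014]
 [0.6292 0.2351 0.1033]
 [0.6396 0.2455 0.1047]]
cap (628.9651489257812, 234.89730834960938) 12.649507522583008
body [0.62952014 0.23668524] 0.021965048632092192 188
scene0 170 [0.75513504 0.24764262 0.1100733 ]
side0 55 [0.76652672 0.24390157 0.11055363]
```

Emit:
move_arm(deltas=[0, 0, 0, 3, 0.3, 1, -0.6, 0, 0, 0, 5.3, 0.6, 4, -0.6, 0, 0, 0, 5.3, 0.6, 7, -0.6, 0, 0, 0, 5.3, 0.6, 9, -0.6, 0, 0, 0, 5.3, 0.6, 13, -0.6, 0, 0, 0, 5.3, 0.6, 17, -0.6, 0, 0, 0, 5.3, 0.6, 20, -0.6, 0, 0, 0, 5.3, 0.6, 20.8, -0.6])

```text
time: 25.0
tool_pos: [0.6265, 0.2346, 0.0374]
ee_rot: [3.14, 0.009, 0.126]
wrist_force: [0.0, 0.3, -1.3]
width: 0.0752
finger_force: 0.0
```

Emit:
move_arm(deltas=[0, 0, 0, 0, 0, 0, -0.6, 0, 0, 0, 0, 0, 0, 1, 0, 0, 0, 0, 0, 0, 1, 0, 0, 0, 0, 0, 0, 1, 0, 0, 0, 0, 0, 0, 1, 0, 0, 0, 0, 0, 0, 1, 0, 0, 0, 0, 0, 0, 1])

```text
time: 25.7
tool_pos: [0.6306, 0.237, 0.0441]
ee_rot: [-3.141, -0.002, 0.127]
wrist_force: [-0.2, 1.7, 4.2]
width: 0.043
finger_force: 29.8
```

Emit:
move_arm(deltas=[0, 0, 0, 0, 0, 0, 1, 0, 0, 0, 0, 0, -2, 1, 0, 0, 0, 0, 0, -5, 1, 0, 0, 0, 0, 0, -8, 1, 0, 0, 0, 0, 0, -11, 1, 0, 0, 0, 0, 0, -11, 1])

```text
time: 26.3
tool_pos: [0.6323, 0.2369, 0.1576]
ee_rot: [-3.141, -0.009, 0.127]
wrist_force: [0.5, -0.5, -0.4]
width: 0.0431
finger_force: 29.7
```

```bash
python3 d.py 0.547 -0.250 0.155 0.1; python3 -c "
from h import *
o=robot.get_obs();print(o['width'],o['finger_force'],o['wrist_force'])"
```

```text
pos [0.6323 0.2369 0.1576] [-3.141 -0.009  0.127] j [ 0.27  0.37  1.12 -0.    1.64  1.72]
turn [-0.001 -0.009  0.027] shift cm [-14.61  47.22   0.09]
0.04311991363141255 29.689315902942326 [ 0.5004404  -0.54259312 -0.37150437]
```

Emit:
move_arm(deltas=[0, 0, 0, -1, 3.2, 0, 1, 0, 0, 0, -2.4, 7.8, 0, 1, 0, 0, 0, -3.8, 12.4, 0, 1, 0, 0, 0, -5.3, 17, 0, 1, 0, 0, 0, -6.7, 21.6, 0, 1, 0, 0, 0, -8.1, 26.2, 0, 1, 0, 0, 0, -9.5, 30.8, 0, 1, 0, 0, 0, -11, 35.4, 0, 1])

```text
time: 27.1
tool_pos: [0.5637, -0.1301, 0.1495]
ee_rot: [-3.14, 0.004, 0.127]
wrist_force: [0.3, 0.1, -1.6]
width: 0.0435
finger_force: 29.7
```

```bash
python3 d.py 0.547 -0.250 0.155 0.1
```

```text
pos [ 0.5637 -0.1301  0.1495] [-3.14   0.004  0.127] j [-0.32  0.17  1.39 -0.    1.59  1.12]
turn [-0.001  0.004  0.027] shift cm [-3.18 11.68 -0.55]
```

Emit:
move_arm(deltas=[0, 0, 0, -1.2, 4, 0, 1, 0, 0, 0, -2.4, 8, 0, 1, 0, 0, 0, -3.2, 11.5, 0, 1, 0, 0, 0, -3.2, 11.5, 0, 1, 0, 0, 0, -3.2, 11.5, 3, 1, 0, 0, 0, -3.2, 11.5, 5.5, 1, 0, 0, 0, -3.2, 11.5, 5.5, 1, 0, 0, 0, -3.2, 11.5, 5.5, 1])

```text
time: 27.9
tool_pos: [0.5476, -0.2455, 0.0959]
ee_rot: [-3.139, 0.003, 0.128]
wrist_force: [-0.5, -0.4, -1.2]
width: 0.0437
finger_force: 29.7
```

```bash
python3 d.py 0.547 -0.250 0.055 0.1; python3 - <<'E'
from h import *
s=snap("wrist","w14.png");P=cloud(s)
hsv=cv2.cvtColor(s['image'],cv2.COLOR_RGB2HSV);H,S,V=cv2.split(hsv)
m=(S>120)&(abs(H.astype(int)-112)<14)&(P[...,2]>.1); n,l,st,c=cv2.connectedComponentsWithStats(m.astype(np.uint8)); i=1+np.argmax(st[1:,4]);k=l==i
print(c[i],st[i],np.percentile(P[k],[3,50,97],axis=0).round(4));zt=np.percentile(P[k][:,2],60);t=k&(P[...,2]>zt-.003);(cc,r)=cv2.minEnclosingCircle((P[t][:,:2]*1000).astype(np.float32));print('cap',cc,r,zt)
E
```

```text
pos [ 0.5476 -0.2455  0.0959] [-3.139e+00  3.000e-03  1.280e-01] j [-0.52  0.25  1.41  0.    1.49  0.93]
turn [-0.002  0.003  0.028] shift cm [-0.1   0.44  4.09]
[327.68323773 364.85107287] [ 291  325   76   80 4707] [[ 0.5373 -0.2595  0.144 ]
 [ 0.5506 -0.2479  0.1548]
 [ 0.5591 -0.2366  0.1562]]
cap (583.26904296875, -243.70755004882812) 49.10728073120117 0.15499719109297555
```

View pics/w14.png

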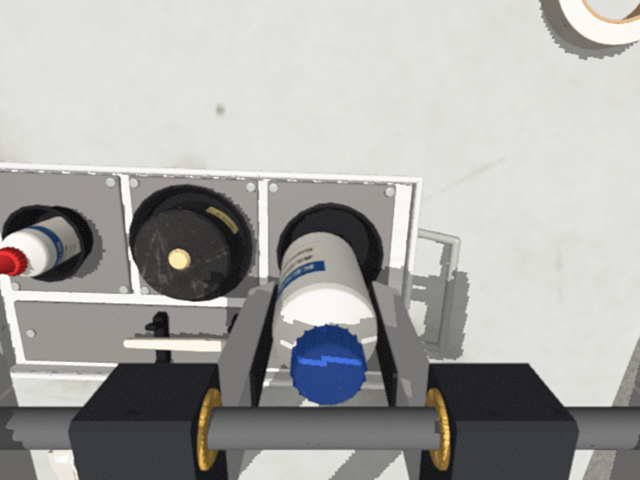

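The flask hangs upright over the flask cup, with its cap at (328,364) and the rim around (330,255). The oil bottle, jar and brush are all in place. Final shift and lowering.

Emit:
move_arm(deltas=[0, 0, 0, -0.05, 0.35, 0, 1, 0, 0, 0, -0.05, 0.35, 1, 1, 0, 0, 0, -0.05, 0.35, 2, 1, 0, 0, 0, -0.05, 0.35, 3, 1, 0, 0, 0, -0.05, 0.35, 3.8, 1, 0, 0, 0, -0.05, 0.35, 4.2, 1, 0, 0, 0, -0.05, 0.35, 4.2, 1, 0, 0, 0, -0.05, 0.35, 4.2, 1])

```text
time: 28.75
tool_pos: [0.5485, -0.2503, 0.0559]
ee_rot: [3.141, -0.0, 0.127]
wrist_force: [0.7, 0.2, -1.6]
width: 0.0433
finger_force: 29.7
```

Emit:
move_arm(deltas=[0, 0, 0, 0, 0, 0.2, 1, 0, 0, 0, 0, 0, 0.3, 1, 0, 0, 0, 0, 0, 0.3, 1])

```text
time: 29.05
tool_pos: [0.5484, -0.2503, 0.0528]
ee_rot: [3.141, -0.0, 0.127]
wrist_force: [-0.1, 0.2, -1.8]
width: 0.0437
finger_force: 29.7
```

Still hanging (about 1 mm of gap). I'll lower a touch, release and rise.

Emit:
move_arm(deltas=[0, 0, 0, 0, 0, 0.1, 1, 0, 0, 0, 0, 0, 0.1, 1, 0, 0, 0, 0, 0, 0.1, -0.4, 0, 0, 0, 0, 0, 0.1, -0.4, 0, 0, 0, 0, 0, 0.1, -0.4, 0, 0, 0, 0, 0, -4, -0.4, 0, 0, 0, 0, 0, -8, -0.4, 0, 0, 0, 0, 0, -12, -0.4])

```text
time: 29.85
tool_pos: [0.5481, -0.2501, 0.1739]
ee_rot: [-3.141, 0.0, 0.127]
wrist_force: [0.0, -0.9, -0.6]
width: 0.0659
finger_force: 0.0
```

Emit:
move_arm(deltas=[0, 0, 0, -1.5, -3, -4, -0.4, 0, 0, 0, -3, -7, -7, -0.4, 0, 0, 0, -3, -10, -7, -0.4, 0, 0, 0, -3, -10, -7, -0.4, 0, 0, 0, -3, -10, -7, -0.4])

```text
time: 30.35
tool_pos: [0.506, -0.1546, 0.2431]
ee_rot: [3.14, -0.001, 0.128]
wrist_force: [-0.1, -1.0, -0.1]
width: 0.0657
finger_force: 0.0
```

```bash
python3 - <<'E'
from h import *
s=snap("wrist","w15.png");P=cloud(s);print(robot.get_obs()['tool_pos'],robot.get_obs()['width'])
hsv=cv2.cvtColor(s['image'],cv2.COLOR_RGB2HSV);H,S,V=[a.astype(int) for a in cv2.split(hsv)]
def rep(nm,m):
    n,l,st,c=cv2.connectedComponentsWithStats(m.astype(np.uint8)); i=1+np.argmax(st[1:,4]);print(nm,c[i].round(),st[i,4],np.percentile(P[l==i],[3,50,97],axis=0).round(4))
rep('blue',(S>120)&(abs(H-112)<14)&(P[...,2]>.09)&(P[...,2]<.14))
rep('red',(S>130)&((H<8)|(H>172))&(P[...,2]>.03))
rep('jar',(V<90)&(P[...,2]>.038)&(P[...,2]<.055))
rep('brush',(V>140)&(P[...,2]>.0195)&(P[...,2]<.03)&(abs(P[...,0]-.465)<.025))
b=P.reshape(-1,3);k=(b[:,2]>.04)&(b[:,2]<.085)&(np.hypot(b[:,0]-.548,b[:,1]+.25)<.035);b=b[k]
for z in(.05,.06,.07,.08):
    q=b[abs(b[:,2]-z)<.006]; 
    if len(q)>20:
        A=np.c_[2*q[:,:2],np.ones(len(q))];x=np.linalg.lstsq(A,(q[:,:2]**2).sum(1),rcond=None)[0];print(z,x[:2],np.sqrt(x[2]+x[0]**2+x[1]**2),len(q))
E
```

```text
[ 0.50589682 -0.15513001  0.24226821] 0.06583474911378535
blue [453. 190.] 911 [[ 0.5361 -0.2634  0.1024]
 [ 0.5474 -0.2514  0.111 ]
 [ 0.5582 -0.2414  0.1126]]
red [231. 174.] 219 [[ 0.5246 -0.0769  0.0608]
 [ 0.532  -0.0719  0.0647]
 [ 0.537  -0.0643  0.0759]]
jar [333. 174.] 2951 [[ 0.5135 -0.1862  0.0409]
 [ 0.5401 -0.1606  0.0432]
 [ 0.5647 -0.1351  0.0449]]
brush [346. 243.] 1052 [[ 0.46   -0.2393  0.0205]
 [ 0.4673 -0.1853  0.0227]
 [ 0.4773 -0.1209  0.0244]]
0.05 [ 0.5473556  -0.25097588] 0.021976870688117003 177
0.06 [ 0.54725163 -0.25146499] 0.02199823092224571 181
0.07 [ 0.54721044 -0.25183411] 0.02181418202363842 214
0.08 [ 0.54728527 -0.25197388] 0.02118588392992517 313
```

The flask top is at 0.111 (floor 0.008 plus 0.103), upright and centred. The jar, oil bottle and brush are all seated, so I'll hand the job in.

```bash
python3 -c "
from bench import robot
print(robot.close_job())"
```

```text
the job is handed in; nothing more can be done
None
```

The caddy is made up and handed in at about 30 s: jar, oil bottle and flask stand in their own cups, the brush lies across both saddles, and I never touched the glue bottle or tweezers; the hand-in gave no verdict.

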